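# Focus and photograph a carton on the product photo stand

### The arm

A 6-joint arm with a two-finger parallel gripper is mounted at the origin on the work surface. World frame = base frame: x ahead of the robot, y to its left, z up, the work surface at z = 0. Lengths are in m, angles in rad, forces in N, time in s.
With the tool pointing down it reaches from about 0.35 to 0.85 m from the base axis. Payload 8.1 kg.
Tool frame: the origin (TCP) lies at the centre of the arm's flange, where the gripper is bolted on; the fingertips stand 186 mm ahead of it and the grasp point (between the pads) lies 167 mm ahead of it; z points along the fingers, y is the line along which they close (so a half turn about z gives the same grasp; the last joint's range is limited). The gripper opens to 93 mm and grips with 3 to 60 N. Pads are 15 mm wide; open, the fingers measure 128 mm over their backs; the gripper's body (75 mm by 188 mm) begins 65 mm behind the grasp point.
Start: joints at [-0.085, 0.13, 1.488, -0, 1.523, -0.085], TCP at [0.6, 0, 0.405] pointing down, gripper open.
Joint ranges: [-2.96, 2.96], [-0.89, 2.26], [0.02, 2.5], [-1.34, 4.48], [0, 2.73], [-2.66, 2.66]. Speed limits (rad/s): [2.39, 2.39, 2.79, 3.14, 3.14, 3.14].

### API

Orientations are given as a rotation vector (axis times angle).
In Python, from plant import read_state, read_camera, camera_params, robot gives the robot as it stands.
- The arm moves only by the tool carry_out, never from a script. Its argument "targets" is a list of rows, each an object of numbers: "hand": the opening in per cent of the stroke, from 0 (shut) to 100 (fully open); "x", "y", "z": the shift along the tool's x, y, z in m; "ax", "ay", "az": the turn, a rotation vector about the tool's x, y, z in rad. In form: [{"hand": .., "x": .., "y": .., "z": .., "ax": .., "ay": .., "az": ..}, ...]. A call has 1 to 8 rows; each row is the pose to reach, as a shift and turn from the pose commanded when the call began, along the tool's axes at that moment; what a row does not reach only later rows make up. A row lasts 1/8 s, in which the tool goes at most 62.5 mm and 10.7 degrees, less where a joint would pass 70% of its speed; a pose out of reach is approached as far as the arm can. A call with a gripper value outside its range is refused whole. The fingers move at their own pace and stop on an object; "newtons" is the grip in N (left out, the last holds). Time passes only in rows, so rows that repeat a pose let the fingers close. It gives the time, the measured TCP pose, the force, the opening and the grip force at its end, in the units of the state.
- read_state(): the state, without advancing time (a new reading comes with each control period).
- read_camera(name): name is "scene" or "side" or "wrist"; returns (picture, depth): 400x640x3 uint8, blue, green, red; 400x640 float32, m along the optical axis (not along the pixel's ray), 0 where there is no reading.
- camera_params(name): a dict with "fx", "fy", "cx", "cy" (pixels), "position" and "rotation" of the camera in the world. Camera axes: x right, y up, looking along -z (the intrinsics and any distortion apply to the point x, -y, -z); pixel columns grow to the right and rows downward; lengths in m; the calibration is good to about 2 mm. A picture is of the moment at which its call begins: read the wrist's pose just before it. camera_params takes no time and is no camera call; for the wrist camera it gives the pose at the moment of the call.
- robot.close_job(): hands the job in; it is judged then, once.
The state is a dict: "t": time; "q": joint angles; "dq": joint speeds; "joint_torque": joint torques, N m; "tool_pos": TCP position; "orientation": TCP orientation; "force": force on the tool from outside, world axes, zero at the start; "wrist_torque": the same for the moment, N m; "opening": finger opening in m; "gripper_force": force on a finger pad.
Only numpy, scipy, OpenCV 4.12 (cv2) and the standard library are available. Lean on these libraries where they do the work, as an engineer would, in place of code of your own. Each camera call takes 0.05 s, during which the arm holds its last target. There are 200 camera calls.

### The job

Photograph the tall carton for the shop's listing: stand it upright inside the rectangle marked on the photo stand's baseboard, one of its two broad faces square to the camera, and let go of it. Then press the camera's shutter button down to its halfway stop, hold it there for a good second while the camera focuses, press on until it is fully down, and let it come right back up. Do not shift the camera's aim, take no picture before the carton stands in its place, and leave the other things where they are.

Things in the scene. Friction and masses are not known exactly. Their poses are not given: they have to be found in the camera images.
- carton_mid (a point): centre of the tall carton to photograph: closed paperboard box 50 mm thick (its x), 100 mm wide (its y), 130 mm high (its z), 0.14 to 0.28 kg, at the start upright on the counter in one of four places beside the photo stand. Its broad faces (100 x 130) look along its +x and -x. This point is 65 mm above its underside
- photo_spot (a point): centre of the rectangle (75 x 125 mm, thin dark outline) on the photo stand's light grey baseboard (400 x 240 mm, fixed), on its upper face 18 mm above the counter. +x is level, towards the camera's column 300 mm away; z up. The carton belongs here, its x along this x (either way round), its underside on the board
- lens_front (a point): centre of the front of the lens (68 mm across) of the black camera (136 mm wide), which looks at the rectangle from a tilt head on the column, nosed down 25 to 36 degrees. Camera frame: z out of its top, parallel to the button's axis, -x along the line of sight. The tilt head holds by friction and slips when pushed with over about 1.4 N m
- lamp (a point): centre of the front face of the lamp panel, 80 mm wide (y), 100 mm high (z), 16 mm thick, on the middle of the camera's top; its x and z lean 16 degrees back from the camera's. Its lower edge is 52 mm behind (+x) and 33 mm above the button's top, its side edge 10 mm short of the button's axis in y: it overhangs, so a gripper coming straight down hits it
- shutter_top (a point): centre of the top of the shutter button, a round metal mushroom 19 mm across, 13 mm proud of the camera's hand grip at its +y side, about 0.26 m above the counter. z is the button's axis pointing out of the camera, 25 to 36 degrees from vertical, leaning towards the rectangle; x, y as the camera's. Pressed along -z; this point rides with the button
- shutter_half (a joint): first stage of the button: 0 m released, 0.0025 m at the halfway stop. A soft spring, 1 N at the start to 3 N at the stop; a firm stop is then felt until the force exceeds 9 N
- shutter_full (a joint): second stage of the button: 0 m while released or at the halfway stop, 0.0025 m fully down (total travel 5 mm). It starts to give at 9 N, takes 12 N fully down and ends on a hard stop
- flat_box: small flat carton lying down, 80 x 110 x 40 mm high, a bystander; origin at the centre of its underside
- jar: round jar with a lid, 76 mm across, 95 mm high, a bystander; origin at the centre of its underside
- canister: round metal canister with a lid, 76 mm across, 110 mm high, a bystander; origin at the centre of its underside
- lens_cap: loose round black lens cap, 72 mm across, 10 mm thick, lying on the baseboard beside the column side of the rectangle, a bystander; origin at the centre of its underside

How it is judged:
On the way, in this order (a step that is already met when the one before it is completed fails the run):
1. the carton stands upright in the rectangle, square to the camera, let go (horizontal distance between carton_mid and photo_spot below 0.018 m and angle between the x axis of carton_mid and the x axis of photo_spot, either way round below 0.17 rad and angle between carton_mid's own z axis and vertical below 0.06 rad and z of carton_mid in the frame of photo_spot below 0.069 m and contact force between the arm and carton below 0.05 N), for 0.3 s.
2. the shutter button is at its halfway stop, the second stage not begun, for 0.7 s without a break (value of joint shutter_half above 0.002 m and value of joint shutter_full below 0.0007 m), for 0.7 s.
3. the shutter button is fully down (value of joint shutter_full above 0.002 m), for 0.05 s.
At the end, for the whole second after the job is handed in: The carton stands untouched and upright (3.4 deg) on the board, centre within 18 mm of the rectangle's, broad face within 10 deg of square to the camera, at rest; both stages of the button are back up (0.6 mm); the lens front is within 6 mm of its starting place (all of step 1 and linear speed of carton below 0.02 m/s and value of joint shutter_half below 0.0006 m and value of joint shutter_full below 0.0005 m and distance of lens_front from where it was at the start of the episode below 0.006 m).
It fails at once if the second stage of the button goes down more than 1.5 mm (a picture) while the carton is more than 30 mm from the rectangle's centre (value of joint shutter_full above 0.0015 m and horizontal distance between carton_mid and photo_spot above 0.03 m).
It fails at once if the flat box is moved more than 30 mm (distance of flat_box from where it was at the start of the episode above 0.03 m).
It fails at once if the jar is moved more than 30 mm (distance of jar from where it was at the start of the episode above 0.03 m).
It fails at once if the canister is moved more than 30 mm (distance of canister from where it was at the start of the episode above 0.03 m).
It fails at once if the lens cap is moved more than 30 mm (distance of lens_cap from where it was at the start of the episode above 0.03 m).
It also fails if it takes over 56 s, if anything falls off the work surface, if the arm or the gripper's body presses on something with over 40 N, if the wrist force passes 120 N, or if a joint passes its speed limit or range.

## Working session

There is one attempt and no reset: what is moved stays moved. The work goes in short steps, Python scripts to look and compute and a tool call to move; the robot and the scene stay as the last step left them, time stands still between calls to the robot, and variables do not carry over. Pictures are saved under pics/ and viewed, at most 10 in all, crops included, and the job is handed in when it is done.

Besides the shell and the picture viewer there is one more tool, called after "Request:" by a JSON object that holds its "op" and its "data". carry_out: Moves the arm, as the interface text tells. Its arguments: {"type":"object","properties":{"targets":{"type":"array","items":{"type":"object","properties":{"hand":{"type":"number"},"x":{"type":"number"},"y":{"type":"number"},"z":{"type":"number"},"ax":{"type":"number"},"ay":{"type":"number"},"az":{"type":"number"}}}},"newtons":{"type":"number"}},"required":["targets"]}

```bash
mkdir -p pics; ls; cat > h.py <<'E'
import numpy as np,cv2
from plant import read_state, read_camera, camera_params, robot
def grab(n):
    p=camera_params(n); im,d=read_camera(n); return im,d,p
def cloud(d,p):
    v,u=np.mgrid[:d.shape[0],:d.shape[1]]
    P=np.stack([(u-p['cx'])/p['fx']*d,-(v-p['cy'])/p['fy']*d,-d],-1)
    R=np.array(p['rotation']); 
    return P@R.T+np.array(p['position'])
E
python3 - <<'E'
from h import *
for n in("scene","side"):
    im,d,p=grab(n); print(n,p)
    cv2.imwrite(f'pics/{n}0.png',im); np.savez(f'{n}0.npz',im=im,d=d,P=cloud(d,p))
print(read_state())
E
```

```text
pics
scene {'fx': 457.95887266552324, 'fy': 457.95887266552324, 'cx': 313.98509225324295, 'cy': 195.8421564007388, 'position': array([1.26758004, 0.45108135, 1.07696052]), 'rotation': array([0.41159878, 0.82465193, 2.03388299])}Traceback (most recent call last):
  File "<stdin>", line 4, in <module>
  File "h.py", line 9, in cloud
    return P@R.T+np.array(p['position'])
           ~~~~~^~~~~~~~~~~~~~~~~~~~~~~~
ValueError: operands could not be broadcast together with shapes (400,640) (3,)
```

```bash
sed -i "s/R=np.array(p\['rotation'\]); /R=cv2.Rodrigues(np.array(p['rotation'],float))[0]/" h.py
python3 - <<'E'
from h import *
for n in("scene","side"):
    im,d,p=grab(n); print(n,p)
    cv2.imwrite(f'pics/{n}0.png',im); np.savez(f'{n}0.npz',im=im,d=d,P=cloud(d,p))
print(read_state())
E
```

```text
scene {'fx': 457.95887266552324, 'fy': 457.95887266552324, 'cx': 313.98509225324295, 'cy': 195.8421564007388, 'position': array([1.26758004, 0.45108135, 1.07696052]), 'rotation': array([0.41159878, 0.82465193, 2.03388299])}
side {'fx': 379.54660318239314, 'fy': 379.54660318239314, 'cx': 323.89117159883676, 'cy': 205.09499553435234, 'position': array([0.32653116, 0.86010567, 0.76409843]), 'rotation': array([ 0.22392613, -1.41628674, -2.43747321])}
{'t': 0.15, 'q': array([-8.53808075e-02,  1.30992588e-01,  1.48901720e+00, -4.24844753e-06,
        1.52299003e+00, -8.53679306e-02]), 'dq': array([-0.00069424, -0.00184017, -0.00054097, -0.00029431, -0.00059429,
       -0.00020041]), 'joint_torque': array([ 8.59073725e-05, -5.60473788e+01, -4.92333663e+01,  7.68201635e-02,
        3.05504061e-02, -1.41810942e-04]), 'tool_pos': array([5.99830665e-01, 4.75359961e-05, 4.03931854e-01]), 'orientation': array([-2.22069622e+00, -2.22066809e+00,  1.42861352e-03]), 'force': array([0.15424415, 0.18914842, 0.26504421]), 'wrist_torque': array([-0.02575206, -0.0053164 , -0.04460867]), 'gripper_force': 0.0, 'opening': 0.09296476446868063}
```

View pics/scene0.png

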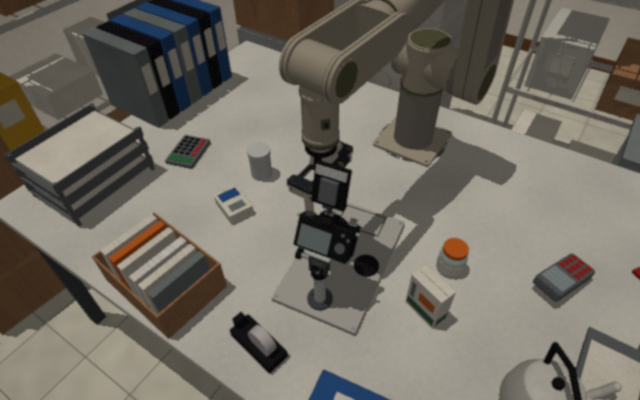

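View pics/side0.png

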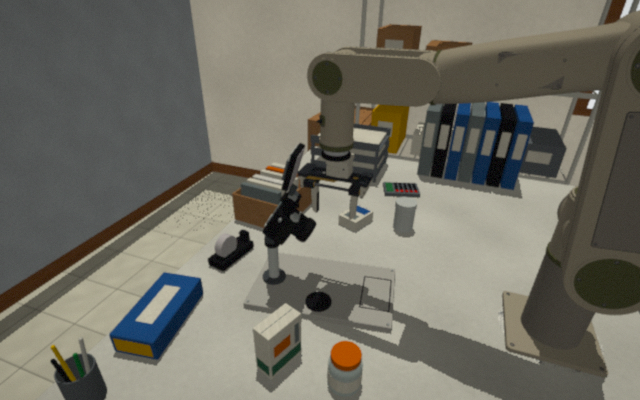

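The scene view shows the carton at about (430,297), the jar at (453,257), and the photo stand with camera (325,240) and rectangle near (375,222). In the side view the carton is at (278,340), the rectangle at (376,292), the camera at (290,215) and the lamp at (293,165).

```bash
python3 - <<'E'
from h import *
for n,pts in dict(scene=[(430,297),(418,285),(453,248),(370,265),(320,300),(345,245),(315,240),(330,190),(300,300),(385,222)],side=[(278,340),(276,322),(346,355),(318,301),(376,292),(272,276),(290,215),(306,228),(293,165),(355,215),(404,205),(252,300),(390,322),(270,235)]).items():
    z=np.load(n+'0.npz'); P=z['P']
    for u,v in pts: print(n,(u,v),P[v,u].round(3),z['im'][v,u])
z=np.load('scene0.npz');P=z['P']
# carton top: points with z 0.12-0.14 near
for n in('scene','side'):
    P=np.load(n+'0.npz')['P']
    c=P[278 if n=='scene' else 326, 428 if n=='scene' else 276]; print(c)
    m=(abs(P[...,2]-.13)<.006)&(np.hypot(P[...,0]-c[0],P[...,1]-c[1])<.12)
    q=P[m][:,:2].astype(np.float32); print(n,m.sum(),cv2.minAreaRect(q), P[m][:,2].mean())
    m=(abs(P[...,2]-.018)<.004)&(P[...,0]>.4)&(P[...,0]<1)&(abs(P[...,1])<.35)
    q=P[m][:,:2].astype(np.float32); print(n,m.sum(),cv2.minAreaRect(q))
    im=np.load(n+'0.npz')['im']; 
    cv2.imwrite(f'pics/{n}c.png',cv2.resize(im[160:330,260:470] if n=='scene' else im[130:340,220:420],None,fx=3.6 if n=='scene' else 2.85,fy=3.6 if n=='scene' else 2.85,interpolation=cv2.INTER_CUBIC))
E
```

```text
scene (430, 297) [0.646 0.341 0.115] [ 89  98 103]
scene (418, 285) [0.634 0.304 0.118] [ 86  96 100]
scene (453, 248) [0.466 0.328 0.099] [ 25  76 158]
scene (370, 265) [0.587 0.152 0.027] [12  7 10]
scene (320, 300) [0.758 0.1   0.035] [76 81 82]
scene (345, 245) [0.72  0.145 0.258] [19 17 17]
scene (315, 240) [0.738 0.075 0.246] [83 87 80]
scene (330, 190) [0.7   0.091 0.387] [55 55 55]
scene (300, 300) [0.779 0.051 0.02 ] [128 138 143]
scene (385, 222) [0.42  0.111 0.019] [107 114 119]
side (278, 340) [0.599 0.36  0.104] [86 96 98]
side (276, 322) [0.614 0.338 0.129] [163 183 186]
side (346, 355) [0.453 0.339 0.097] [  0  78 175]
side (318, 301) [0.588 0.145 0.027] [10  7 11]
side (376, 292) [0.451 0.044 0.018] [139 152 154]
side (272, 276) [0.746 0.105 0.033] [91 95 94]
side (290, 215) [0.672 0.129 0.271] [56 60 57]
side (306, 228) [0.642 0.1   0.222] [22 19 21]
side (293, 165) [0.666 0.118 0.403] [14 13 17]
side (355, 215) [ 0.613 -0.3    0.042] [ 96 105 103]
side (404, 205) [ 0.445 -0.323  0.108] [158 170 167]
side (252, 300) [0.762 0.197 0.016] [140 150 154]
side (390, 322) [0.391 0.14  0.018] [139 151 154]
side (270, 235) [0.716 0.157 0.218] [15  7 14]
[0.6102368  0.31706075 0.13034964]
scene 790 ((0.6152727007865906, 0.33097580075263977), (0.10155852884054184, 0.05362749844789505), 69.48806762695312) 0.12999355807705348
scene 6125 ((0.6955486536026001, 0.011222690343856812), (0.5849274396896362, 0.6990969777107239), 3.3789381980895996)
[0.60912751 0.34781836 0.1295527 ]
side 860 ((0.6152617931365967, 0.33341914415359497), (0.10131561756134033, 0.05266181007027626), 70.13938903808594) 0.12949486275868666
side 7220 ((0.6973572969436646, 0.0007869601249694824), (0.5945754647254944, 0.6966637969017029), 0.011324417777359486)
```

View pics/scenec.png

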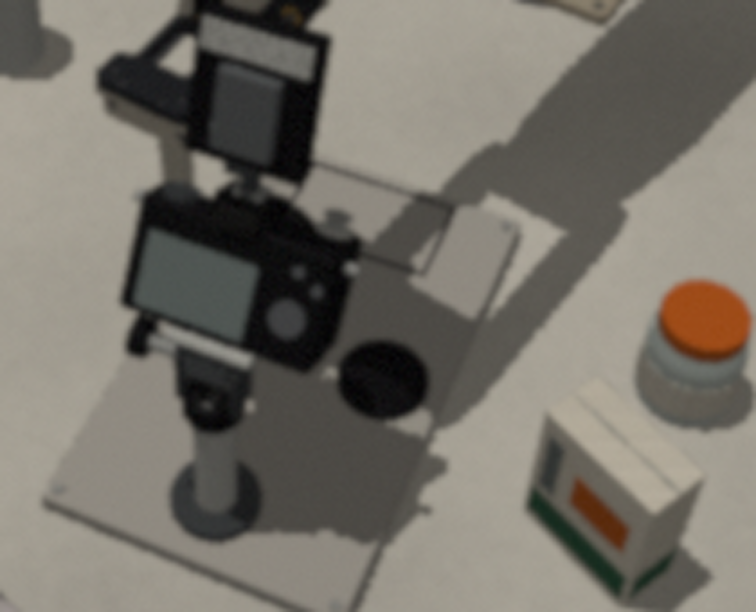

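View pics/sidec.png

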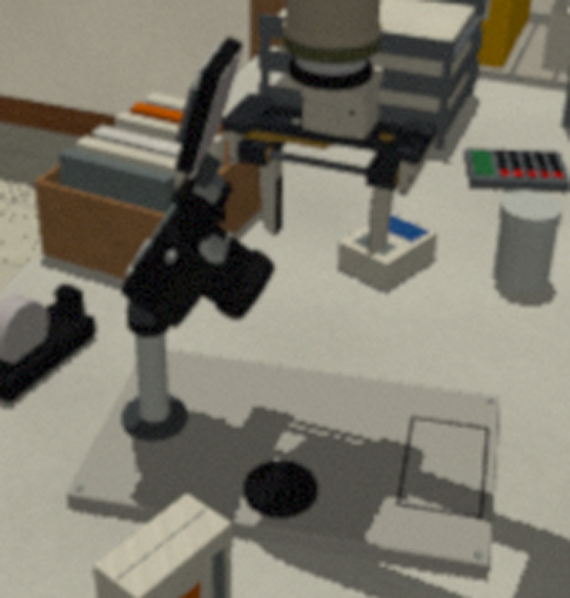

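The crops show the rectangle corners at side pixels around (365,276), (391,281), (389,311), (360,306) and the metal shutter button at side (295,216) and scene (354,221). The carton stands clear of the jar.

```bash
cat >> h.py <<'E'
def ray(p,u,v,z):
    R=cv2.Rodrigues(np.array(p['rotation'],float))[0]; o=np.array(p['position'])
    d=R@np.array([(u-p['cx'])/p['fx'],-(v-p['cy'])/p['fy'],-1]); return o+d*(z-o[2])/d[2]
def rayd(p,u,v):
    R=cv2.Rodrigues(np.array(p['rotation'],float))[0]
    d=R@np.array([(u-p['cx'])/p['fx'],-(v-p['cy'])/p['fy'],-1]); return np.array(p['position']),d/np.linalg.norm(d)
E
python3 - <<'E'
from h import *
ps,pc=camera_params('side'),camera_params('scene')
f=lambda u,v,s,a,b:((u+.5)/s-.5+a,(v+.5)/s-.5+b)
S=[ray(ps,*f(u,v,2.85,220,130),.018)[:2] for u,v in[(414,417),(489,430),(483,517),(399,503)]]
C=[ray(pc,*f(u,v,3.6,260,160),.018)[:2] for u,v in[(315,162),(453,207),(425,272)]]
print('side',np.round(S,4).tolist(),np.mean(S,0)); print('scene',np.round(C,4).tolist(),np.mean([C[0],C[2]],0))
print('boardcorners side',[ray(ps,*f(u,v,2.85,220,130),.018)[:2].round(4).tolist() for u,v in[(499,397),(491,567),(68,492)]])
print('scene board',[ray(pc,*f(u,v,3.6,260,160),.018)[:2].round(4).tolist() for u,v in[(519,230),(45,500),(352,607)]])
# button
for n,(u,v) in dict(side=(295,216),scene=(354,220)).items():
    z=np.load(n+'0.npz');im=z['im'].astype(int);P=z['P']
    print(n);print(im[v-6:v+7,u-8:u+9].mean(-1).astype(int))
    print(P[v-4:v+5:2,u-6:u+7:3].round(3).tolist())
E
```

```text
side [[0.4977, -0.0116], [0.42, -0.0203], [0.4011, 0.1027], [0.4794, 0.1139]] [0.44952266 0.04616605]
scene [[0.421, -0.0218], [0.4017, 0.1025], [0.4763, 0.1164]] [0.44863809 0.04727477]
boardcorners side [[0.4205, -0.0771], [0.3822, 0.1596], [0.7776, 0.2149]]
scene board [[0.3942, 0.1604], [0.8153, -0.0136], [0.7648, 0.2164]]
side
[[14  6  9  4 10 15  9  8 11  6 17 34 51 57 54 54 59]
 [15  8 11 16  6 11 11 17 16 18 16 22 50 79 71 66 75]
 [16  5  3  8  7 19 27 44 42 29 16 23 58 91 83 74 87]
 [ 5  8 10 20 26 33 49 64 64 56 44 33 62 66 55 63 86]
 [10  7 14 32 55 60 73 74 69 71 62 58 69 56 29 28 68]
 [ 0  4 22 57 80 85 81 73 72 73 75 70 63 39 12 16 31]
 [ 2  9 31 70 86 89 82 81 77 75 76 71 55 36  9 14  8]
 [13  1 32 72 87 87 83 76 79 77 77 73 57 26 13 12 12]
 [19 10 18 63 83 91 85 86 78 80 78 71 49 19  5  2  4]
 [17 15 21 39 68 84 88 84 84 84 83 65 40 13  2  9  8]
 [12 12 16 21 39 68 86 88 89 88 86 64 32 17 16 18 11]
 [13 18 13 11 21 43 66 76 77 77 71 53 21 10 13 10 17]
 [ 8  4 11  9 13 16 32 39 52 48 40 28 20 12 16  1  6]]
[[[0.679, 0.12, 0.273], [0.677, 0.108, 0.267], [0.678, 0.087, 0
[... 1320 characters left out ...]
  49  59  64  72  74  74  71  65  69  88 110 127 131]
 [  6   9  12  15  24  34  41  49  54  53  51  41  35  49  80 103 114]]
[[[0.458, 0.004, 0.015], [0.456, 0.013, 0.019], [0.445, 0.017, 0.012], [0.444, 0.027, 0.017], [0.442, 0.036, 0.02]], [[0.468, 0.01, 0.02], [0.659, 0.123, 0.277], [0.652, 0.127, 0.273], [0.449, 0.03, 0.014], [0.445, 0.039, 0.016]], [[0.475, 0.014, 0.02], [0.666, 0.127, 0.279], [0.66, 0.132, 0.277], [0.651, 0.135, 0.27], [0.453, 0.043, 0.017]], [[0.668, 0.121, 0.271], [0.662, 0.125, 0.267], [0.66, 0.132, 0.269], [0.466, 0.04, 0.019], [0.46, 0.047, 0.017]], [[0.671, 0.123, 0.268], [0.672, 0.131, 0.274], [0.665, 0.135, 0.269], [0.659, 0.14, 0.267], [0.466, 0.051, 0.016]]]
```

Request:
{"op": "carry_out", "data": {"targets": [{"x":0.03,"y":-0.06,"z":-0.02},{"x":0.05,"y":-0.12,"z":-0.04},{"x":0.08,"y":-0.15,"z":-0.05},{"x":0.14,"y":-0.15,"z":-0.05},{"x":0.2,"y":-0.15,"z":-0.05,"az":0.1},{"x":0.26,"y":-0.12,"z":-0.05,"az":0.2},{"x":0.31,"y":-0.08,"z":-0.05,"az":0.3},{"x":0.332,"y":-0.03,"z":-0.05,"az":0.349}]}}

```text
schema error: expected keys hand, x, y, z, ax, ay, az
```

Request:
{"op": "carry_out", "data": {"targets": [{},{}]}}

```text
schema error: expected keys hand, x, y, z, ax, ay, az
```

```bash
cat >> h.py <<'E'
def tool():
    s=read_state(); return np.array(s['tool_pos']),cv2.Rodrigues(np.array(s['orientation'],float))[0],s
def goal(pos,R):
    t,T,s=tool(); a=T.T@(np.array(pos)-t); w=cv2.Rodrigues(T.T@R)[0].ravel()
    print('t',round(s['t'],2),'shift xyz',a.round(4),'turn',w.round(4))
def Rdown(yaw): # tool y at world yaw, z down
    c,s_=np.cos(yaw),np.sin(yaw); return np.array([[-s_,c,0],[c,s_,0],[0,0,-1.]])
def rect_at(P,z,c,tol=.006,r=.1):
    m=(abs(P[...,2]-z)<tol)&(np.hypot(P[...,0]-c[0],P[...,1]-c[1])<r); return cv2.minAreaRect(P[m][:,:2].astype(np.float32)),m.sum()
E
python3 - <<'E'
from h import *
t,T,s=tool();print(t,T.round(3))
im,d,p=grab('wrist');P=cloud(d,p);cv2.imwrite('pics/w1.png',im)
print(rect_at(P,.13,(.615,.332)))
goal((.615,.332,.267),Rdown(np.radians(-20)))
E
```

```text
[5.99830665e-01 4.75359961e-05 4.03931854e-01] [[ 0.     1.    -0.001]
 [ 1.    -0.     0.   ]
 [ 0.    -0.001 -1.   ]]
(((0.0, 0.0), (0.0, 0.0), 0.0), np.int64(0))
t 0.2 shift xyz [0.332  0.0153 0.1371] turn [-1.10e-03  1.00e-04  3.49e-01]
```

View pics/w1.png

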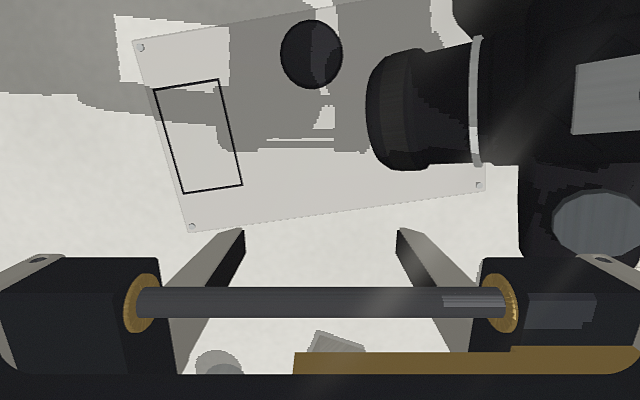

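The arm had not moved (all keys are needed). The wrist view nonetheless shows the rectangle clearly at (154,90), (218,79), (242,185), (184,193), and the cap at (311,54).

```bash
python3 - <<'E'
from h import *
p=camera_params('wrist')
C=np.array([ray(p,u,v,.018)[:2] for u,v in[(154,90),(218,79),(242,185),(184,193)]])
print(C.round(4).tolist(),C.mean(0))
a=(C[1]+C[2]-C[0]-C[3]);b=(C[0]+C[1]-C[2]-C[3]);print(np.degrees([np.arctan2(a[1],a[0]),np.arctan2(b[1],b[0])-np.pi/2]))
B=[ray(p,u,v,.018)[:2] for u,v in[(140,47),(192,227),(478,185)]];print(np.round(B,4), np.degrees(np.arctan2(*(B[2]-B[1])[::-1])))
E
```

```text
[[0.4028, 0.1036], [0.4798, 0.1159], [0.4988, -0.012], [0.4225, -0.0228]] [0.45095874 0.04616623]
[8.55145492 8.65318478]
[[ 0.3939  0.1499]
 [ 0.4273 -0.0702]
 [ 0.8039 -0.0116]] 8.846175291462474
```

Request:
{"op": "carry_out", "data": {"targets": [{"hand":100,"x":0.03,"y":-0.06,"z":-0.02,"ax":0,"ay":0,"az":0},{"hand":100,"x":0.05,"y":-0.12,"z":-0.04,"ax":0,"ay":0,"az":0},{"hand":100,"x":0.08,"y":-0.15,"z":-0.05,"ax":0,"ay":0,"az":0},{"hand":100,"x":0.14,"y":-0.15,"z":-0.05,"ax":0,"ay":0,"az":0},{"hand":100,"x":0.2,"y":-0.15,"z":-0.05,"ax":0,"ay":0,"az":0.1},{"hand":100,"x":0.26,"y":-0.12,"z":-0.05,"ax":0,"ay":0,"az":0.2},{"hand":100,"x":0.31,"y":-0.08,"z":-0.05,"ax":0,"ay":0,"az":0.3},{"hand":100,"x":0.332,"y":-0.03,"z":-0.05,"ax":0,"ay":0,"az":0.349}]}}

```text
t: 1.2
tool_pos: [0.57, 0.3351, 0.4548]
orientation: [-2.572, -1.803, -0.001]
force: [0.4, -0.5, 0.9]
opening: 0.0931
gripper_force: 0.0
```

Request:
{"op": "carry_out", "data": {"targets": [{"hand":100,"x":0,"y":0,"z":0,"ax":0,"ay":0,"az":0},{"hand":100,"x":0,"y":0,"z":0,"ax":0,"ay":0,"az":0}]}}

```text
t: 1.45
tool_pos: [0.5699, 0.3319, 0.4539]
orientation: [-2.573, -1.802, 0.003]
force: [-0.7, -0.2, 0.0]
opening: 0.0933
gripper_force: 0.0
```

```bash
python3 - <<'E'
from h import *
t,T,s=tool();print(t,T.round(3))
im,d,p=grab('wrist');P=cloud(d,p);cv2.imwrite('pics/w2.png',im)
print(rect_at(P,.13,(.615,.332)))
goal((.615,.332,.267),Rdown(np.radians(-20)))
E
```

```text
[0.56991932 0.33194116 0.45386116] [[ 0.342  0.94  -0.002]
 [ 0.94  -0.342 -0.001]
 [-0.001 -0.001 -1.   ]]
(((0.6144495606422424, 0.3325520157814026), (0.09924939274787903, 0.05023553967475891), 69.99772644042969), np.int64(4373))
t 1.5 shift xyz [0.0159 0.0426 0.1883] turn [ 0.0002 -0.0002  0.0002]
```

Request:
{"op": "carry_out", "data": {"targets": [{"hand":100,"x":0.0155,"y":0.042,"z":0.0,"ax":0,"ay":0,"az":0},{"hand":100,"x":0.0155,"y":0.042,"z":0.03,"ax":0,"ay":0,"az":0},{"hand":100,"x":0.0155,"y":0.042,"z":0.08,"ax":0,"ay":0,"az":0},{"hand":100,"x":0.0155,"y":0.042,"z":0.13,"ax":0,"ay":0,"az":0},{"hand":100,"x":0.0155,"y":0.042,"z":0.17,"ax":0,"ay":0,"az":0},{"hand":100,"x":0.0155,"y":0.042,"z":0.188,"ax":0,"ay":0,"az":0},{"hand":100,"x":0.0155,"y":0.042,"z":0.188,"ax":0,"ay":0,"az":0},{"hand":50,"x":0.0155,"y":0.042,"z":0.188,"ax":0,"ay":0,"az":0}], "newtons": 15}}

```text
t: 2.5
tool_pos: [0.6155, 0.3325, 0.2701]
orientation: [2.573, 1.801, 0.007]
force: [0.5, 0.8, -0.3]
opening: 0.0871
gripper_force: 0.0
```

Request:
{"op": "carry_out", "data": {"targets": [{"hand":20,"x":0,"y":0,"z":0,"ax":0,"ay":0,"az":0},{"hand":20,"x":0,"y":0,"z":0,"ax":0,"ay":0,"az":0},{"hand":20,"x":0,"y":0,"z":0,"ax":0,"ay":0,"az":0},{"hand":20,"x":0,"y":0,"z":0,"ax":0,"ay":0,"az":0},{"hand":20,"x":0,"y":0,"z":0,"ax":0,"ay":0,"az":0}], "newtons": 15}}

```text
t: 3.12
tool_pos: [0.6147, 0.3323, 0.2668]
orientation: [-2.573, -1.802, 0.0]
force: [-1.1, -0.7, 0.9]
opening: 0.0498
gripper_force: 15.0
```

Request:
{"op": "carry_out", "data": {"targets": [{"hand":20,"x":0,"y":0,"z":-0.05,"ax":0,"ay":0,"az":0},{"hand":20,"x":0,"y":0,"z":-0.1,"ax":0,"ay":0,"az":0},{"hand":20,"x":-0.03,"y":-0.03,"z":-0.14,"ax":0,"ay":0,"az":0},{"hand":20,"x":-0.075,"y":-0.065,"z":-0.15,"ax":0,"ay":0,"az":0},{"hand":20,"x":-0.124,"y":-0.0985,"z":-0.15,"ax":0,"ay":0,"az":0},{"hand":20,"x":-0.18,"y":-0.09,"z":-0.15,"ax":0,"ay":0,"az":-0.12},{"hand":20,"x":-0.235,"y":-0.08,"z":-0.15,"ax":0,"ay":0,"az":-0.25},{"hand":20,"x":-0.285,"y":-0.068,"z":-0.15,"ax":0,"ay":0,"az":-0.37}]}}

```text
t: 4.12
tool_pos: [0.4524, 0.0862, 0.4163]
orientation: [2.193, 2.25, -0.001]
force: [0.8, 0.1, -2.2]
opening: 0.0501
gripper_force: 15.0
```

Request:
{"op": "carry_out", "data": {"targets": [{"hand":20,"x":0,"y":0,"z":0,"ax":0,"ay":0,"az":0},{"hand":20,"x":0,"y":0,"z":0,"ax":0,"ay":0,"az":0}]}}

```text
t: 4.38
tool_pos: [0.4534, 0.0877, 0.4165]
orientation: [-2.2, -2.242, -0.0]
force: [-0.0, 0.5, -2.7]
opening: 0.0493
gripper_force: 15.0
```

```bash
python3 - <<'E'
from h import *
t,T,s=tool();print(t,T.round(3),s['opening'])
goal((.450,.0465,.2855),Rdown(np.radians(8.6)))
E
```

```text
[0.45335627 0.08765087 0.41648299] [[-0.019  1.    -0.   ]
 [ 1.     0.019  0.   ]
 [ 0.    -0.    -1.   ]] 0.04933883874298695
t 4.38 shift xyz [-0.0411 -0.0041  0.131 ] turn [-0.0003 -0.0005 -0.1312]
```

Request:
{"op": "carry_out", "data": {"targets": [{"hand":20,"x":-0.041,"y":-0.004,"z":0.0,"ax":0,"ay":0,"az":-0.131},{"hand":20,"x":-0.041,"y":-0.004,"z":0.04,"ax":0,"ay":0,"az":-0.131},{"hand":20,"x":-0.041,"y":-0.004,"z":0.08,"ax":0,"ay":0,"az":-0.131},{"hand":20,"x":-0.041,"y":-0.004,"z":0.11,"ax":0,"ay":0,"az":-0.131},{"hand":20,"x":-0.041,"y":-0.004,"z":0.12,"ax":0,"ay":0,"az":-0.131},{"hand":20,"x":-0.041,"y":-0.004,"z":0.126,"ax":0,"ay":0,"az":-0.131},{"hand":20,"x":-0.041,"y":-0.004,"z":0.129,"ax":0,"ay":0,"az":-0.131},{"hand":20,"x":-0.041,"y":-0.004,"z":0.13,"ax":0,"ay":0,"az":-0.131}]}}

```text
t: 5.38
tool_pos: [0.4507, 0.0467, 0.2876]
orientation: [2.045, 2.383, 0.002]
force: [-1.1, -0.2, -2.6]
opening: 0.0497
gripper_force: 15.0
```

Request:
{"op": "carry_out", "data": {"targets": [{"hand":20,"x":0,"y":0,"z":0.0005,"ax":0,"ay":0,"az":0},{"hand":20,"x":0,"y":0,"z":0.001,"ax":0,"ay":0,"az":0},{"hand":20,"x":0,"y":0,"z":0.001,"ax":0,"ay":0,"az":0}]}}

```text
t: 5.75
tool_pos: [0.4503, 0.0465, 0.2859]
orientation: [2.046, 2.383, 0.0]
force: [-0.8, -0.2, -1.8]
opening: 0.0504
gripper_force: 15.0
```

```bash
python3 - <<'E'
from h import *
t,T,s=tool();print(t,s['force'],s['opening'])
goal((.450,.0465,.2855),Rdown(np.radians(8.6)))
for n in('side','scene'):
    im,d,p=grab(n);P=cloud(d,p); print(n,rect_at(P,.148,(.45,.0465),.004)); np.savez(n+'1.npz',im=im,d=d,P=P)
E
```

```text
[0.45031971 0.04654026 0.28589794] [-0.82673701 -0.24706213 -1.79879694] 0.050372551708317614
t 5.75 shift xyz [ 0.     -0.0003  0.0004] turn [0.0002 0.     0.0018]
side (((0.44860222935676575, 0.053110137581825256), (0.10228840261697769, 0.07591478526592255), 74.18181610107422), np.int64(431))
scene (((0.44150635600090027, 0.07708653062582016), (0.06656303256750107, 0.03640419989824295), 18.12818717956543), np.int64(125))
```

Request:
{"op": "carry_out", "data": {"targets": [{"hand":20,"x":0,"y":0,"z":0.0005,"ax":0,"ay":0,"az":0},{"hand":20,"x":0,"y":0,"z":0.001,"ax":0,"ay":0,"az":0},{"hand":20,"x":0,"y":0,"z":0.001,"ax":0,"ay":0,"az":0}]}}

```text
t: 6.22
tool_pos: [0.4503, 0.0466, 0.2848]
orientation: [2.046, 2.384, 0.0]
force: [0.1, -0.2, -2.5]
opening: 0.0499
gripper_force: 15.0
```

Request:
{"op": "carry_out", "data": {"targets": [{"hand":75,"x":0,"y":0,"z":0,"ax":0,"ay":0,"az":0},{"hand":95,"x":0,"y":0,"z":0,"ax":0,"ay":0,"az":0},{"hand":95,"x":0,"y":0,"z":0,"ax":0,"ay":0,"az":0},{"hand":95,"x":0,"y":0,"z":0,"ax":0,"ay":0,"az":0},{"hand":95,"x":0,"y":0,"z":0,"ax":0,"ay":0,"az":0}]}}

```text
t: 6.85
tool_pos: [0.4503, 0.0466, 0.2848]
orientation: [2.046, 2.384, 0.0]
force: [0.1, 0.0, 0.2]
opening: 0.0877
gripper_force: 0.0
```

Request:
{"op": "carry_out", "data": {"targets": [{"hand":95,"x":0,"y":0,"z":-0.01,"ax":0,"ay":0,"az":0},{"hand":95,"x":0,"y":0,"z":-0.04,"ax":0,"ay":0,"az":0},{"hand":95,"x":0,"y":0,"z":-0.09,"ax":0,"ay":0,"az":0},{"hand":0,"x":0,"y":0,"z":-0.15,"ax":0,"ay":0,"az":0},{"hand":0,"x":0,"y":0,"z":-0.2,"ax":0,"ay":0,"az":0},{"hand":0,"x":0,"y":0,"z":-0.2,"ax":0,"ay":0,"az":0}]}}

```text
t: 7.6
tool_pos: [0.4507, 0.0466, 0.4908]
orientation: [2.042, 2.378, 0.01]
force: [0.5, -0.7, 0.4]
opening: 0.0628
gripper_force: 0.0
```

```bash
python3 - <<'E'
from h import *
t,T,s=tool();print(t,s['q'].round(2))
p=camera_params('wrist');R=cv2.Rodrigues(np.array(p['rotation'],float))[0];print('cam in tool',T.T@(np.array(p['position'])-t),(T.T@R).round(2))
im,d,p=grab('wrist');P=cloud(d,p);np.savez('w3.npz',im=im,P=P);print('w',rect_at(P,.148,(.45,.0465),.004),P[...,2].max())
for n in('side','scene'):
    im,d,p=grab(n);P=cloud(d,p); print(n,rect_at(P,.148,(.45,.0465),.004)); np.savez(n+'2.npz',im=im,d=d,P=P)
def plane(P,m):
    q=P[m]
    for _ in range(5):
        c=q.mean(0);n=np.linalg.svd(q-c,full_matrices=False)[2][2];e=abs((q-c)@n);q=q[e<max(2*e.std(),.002)]
    n*=np.sign(n[2]);print('plane',c.round(3),n.round(3),len(q),'rms',e.std().round(4),'elev from horiz',np.degrees(np.arcsin(n[2])).round(1),'yaw',np.degrees(np.arctan2(n[1],n[0])).round(1))
z=np.load('scene2.npz');P=z['P']
for a,b,c,d in[(228,248,302,326),(182,200,320,336),(168,175,320,342)]:
    m=np.zeros(P.shape[:2],bool);m[a:b,c:d]=1;plane(P,m)
E
```

```text
[0.45073696 0.04659243 0.49075244] [-0.01 -0.3   1.74  0.    1.69 -0.16]
cam in tool [0.07637009 0.00027683 0.01870614] [[ 0.    0.96  0.27]
 [ 1.   -0.   -0.  ]
 [-0.    0.27 -0.96]]
w (((0.4513413608074188, 0.046384427696466446), (0.05000174045562744, 0.0998656153678894), 8.803901672363281), np.int64(3752)) 0.47193458593412985
side (((0.4521232545375824, 0.047922976315021515), (0.04983681067824364, 0.1040116623044014), 8.692890167236328), np.int64(442))
scene (((0.4526178240776062, 0.0457020103931427), (0.05482253059744835, 0.10002575814723969), 9.511220932006836), np.int64(440))
plane [0.736 0.07  0.251] [0.841 0.129 0.526] 345 rms 0.0005 elev from horiz 31.7 yaw 8.7
plane [0.743 0.113 0.435] [-0.543  0.84   0.001] 39 rms 0.0003 elev from horiz 0.1 yaw 122.9
plane [0.683 0.079 0.421] [0.931 0.135 0.338] 101 rms 0.0005 elev from horiz 19.8 yaw 8.3
```

```bash
cat >> h.py <<'E'
def Rbtn(tilt=31.7,yaw=8.6):
    a,y=np.radians([tilt,yaw]);b=np.array([-np.sin(a)*np.cos(y),-np.sin(a)*np.sin(y),np.cos(a)])
    x=np.array([-np.cos(a)*np.cos(y),-np.cos(a)*np.sin(y),-np.sin(a)]);z=-b
    return np.stack([x,np.cross(z,x),z],1),b
E
python3 - <<'E'
from h import *
R,b=Rbtn();B=np.array([.659,.130,.273]);goal(B+b*.266,R)
E
```

```text
t 7.75 shift xyz [ 0.0511  0.0793 -0.0152] turn [-0.4335 -0.4345 -1.5251]
```

Request:
{"op": "carry_out", "data": {"targets": [{"hand":0,"x":0,"y":0,"z":-0.03,"ax":-0.0434,"ay":-0.0435,"az":-0.1525},{"hand":0,"x":0,"y":0,"z":-0.03,"ax":-0.0867,"ay":-0.0869,"az":-0.305},{"hand":0,"x":0,"y":0,"z":-0.03,"ax":-0.13,"ay":-0.1304,"az":-0.4575},{"hand":0,"x":0,"y":0,"z":-0.03,"ax":-0.1734,"ay":-0.1738,"az":-0.61},{"hand":0,"x":0,"y":0,"z":-0.03,"ax":-0.2168,"ay":-0.2173,"az":-0.7626},{"hand":0,"x":0,"y":0,"z":-0.03,"ax":-0.2601,"ay":-0.2607,"az":-0.9151},{"hand":0,"x":0,"y":0,"z":-0.03,"ax":-0.3035,"ay":-0.3042,"az":-1.0676},{"hand":0,"x":0,"y":0,"z":-0.03,"ax":-0.3468,"ay":-0.3476,"az":-1.22}]}}

```text
t: 8.75
tool_pos: [0.4501, 0.0467, 0.5125]
orientation: [0.228, 2.674, 0.046]
force: [0.3, -0.2, 0.4]
opening: 0.0004
gripper_force: 0.0
```

```bash
python3 - <<'E'
from h import *
R,b=Rbtn();B=np.array([.659,.130,.273]);goal(B+b*.266,R);print(tool()[2]['q'].round(2))
E
```

```text
t 8.75 shift xyz [-0.0462  0.0714  0.0428] turn [-0.0856 -0.0882 -0.2999]
[-0.01 -0.54  1.91 -0.    1.31 -1.41]
```

Request:
{"op": "carry_out", "data": {"targets": [{"hand":0,"x":-0.01,"y":0.015,"z":0.0,"ax":-0.043,"ay":-0.044,"az":-0.15},{"hand":0,"x":-0.02,"y":0.04,"z":0.01,"ax":-0.0856,"ay":-0.0882,"az":-0.3},{"hand":0,"x":-0.04,"y":0.0714,"z":0.03,"ax":-0.0856,"ay":-0.0882,"az":-0.3},{"hand":0,"x":-0.046,"y":0.0714,"z":0.042,"ax":-0.0856,"ay":-0.0882,"az":-0.3},{"hand":0,"x":-0.046,"y":0.0714,"z":0.042,"ax":-0.0856,"ay":-0.0882,"az":-0.3},{"hand":0,"x":-0.046,"y":0.0714,"z":0.042,"ax":-0.0856,"ay":-0.0882,"az":-0.3}]}}

```text
t: 9.5
tool_pos: [0.5204, 0.1081, 0.502]
orientation: [-0.186, 2.582, 0.055]
force: [-1.1, 0.1, 0.2]
opening: 0.0005
gripper_force: 0.0
```

```bash
python3 - <<'E'
from h import *
R,b=Rbtn();B=np.array([.659,.130,.273]);goal(B+b*.266,R);print(tool()[0],tool()[2]['force'])
im,d,p=grab('wrist');np.savez('w4.npz',im=im,d=d,P=cloud(d,p));cv2.imwrite('pics/w4.png',im)
u=cv2.projectPoints
Rc=cv2.Rodrigues(np.array(p['rotation'],float))[0];c=Rc.T@(B-p['position']);print('button px',p['cx']+p['fx']*c[0]/-c[2],p['cy']-p['fy']*c[1]/-c[2])
E
```

```text
t 9.5 shift xyz [0.001  0.0009 0.0026] turn [-0.0021  0.001  -0.0055]
[0.52038163 0.10809945 0.50203683] [-1.10302031  0.0568592   0.2249182 ]
button px 320.77478028718 199.2820925771258
```

View pics/w4.png

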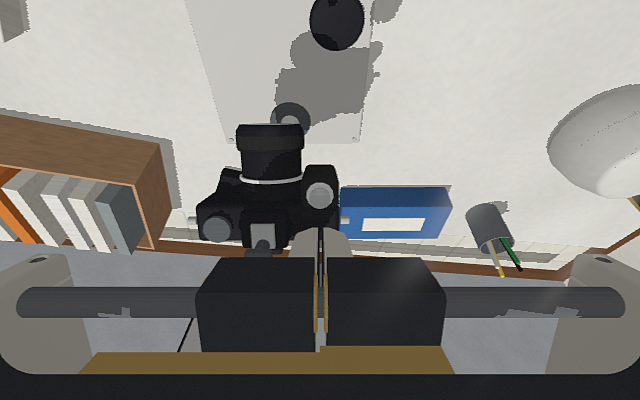

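The wrist view shows the shutter button disc at about (319,194), with the closed fingertips in line just below it at (320,232).

```bash
python3 - <<'E'
from h import *
z=np.load('w4.npz');im,d,P=z['im'],z['d'],z['P']
g=im.mean(-1); m=np.zeros(g.shape,np.uint8);m[176:212,300:340]=(g[176:212,300:340]>60)
m[:, :]=m*(d<d[194,319]+.02)*(d>d[194,319]-.02)
n,l,st,ce=cv2.connectedComponentsWithStats(m);k=l[194,319];print(st[k],ce[k])
q=P[l==k];zz=q
c=(zz.max(0)+zz.min(0))/2;mean=zz.mean(0);nn=np.linalg.svd(zz-mean,full_matrices=False)[2][2];nn*=np.sign(nn[2])
print('mean',mean.round(4),'n',nn.round(3),'tilt',np.degrees(np.arccos(nn[2])),'spread',((zz-mean)@nn).std())
t,T,s=tool();print('tool frame',(T.T@(mean-t)).round(4), (np.sort((zz-t)@T[:,2])[[0,len(zz)//20,len(zz)//2,-1]]).round(4))
# sensor tilt check: grip surface + lens rim
v=T.T@(P[194,319]-t);print(v)
E
```

```text
[306 182  28  27 587] [319.37308348 194.92163543]
mean [0.6554 0.1282 0.2712] n [-0.902 -0.248  0.352] tilt 69.37790858760492 spread 0.004316939450391422
tool frame [6.000e-03 2.000e-04 2.686e-01] [0.2624 0.2635 0.2654 0.279 ]
[ 7.88272102e-03 -9.90215270e-05  2.64778331e-01]
```

```bash
python3 - <<'E'
from h import *
z=np.load('w4.npz');im,d,P=z['im'],z['d'],z['P'];t,T,s=tool();Q=(P-t)@T
b=(Q[...,0]>-.02)&(Q[...,0]<.03)&(abs(Q[...,1])<.02)
h=b&(Q[...,2]>.22)&(Q[...,2]<.30)
print(np.histogram(Q[h][:,2],bins=np.arange(.25,.3,.002)))
for lim in(.2665,.269,.272):
    m=h&(Q[...,2]<lim);q=Q[m];print(lim,len(q),q.min(0).round(4),q.max(0).round(4),q.mean(0).round(4))
for r in range(178,216,3): print(r,Q[r,319].round(4),im[r,319])
E
```

```text
(array([  0,   0,   0,   0,   0,   0,  79, 265,  16,   0,   0,  45, 163,
       544, 390, 110,  62,  16,   9,  26,   5,  23,  13,   8]), array([0.25 , 0.252, 0.254, 0.256, 0.258, 0.26 , 0.262, 0.264, 0.266,
       0.268, 0.27 , 0.272, 0.274, 0.276, 0.278, 0.28 , 0.282, 0.284,
       0.286, 0.288, 0.29 , 0.292, 0.294, 0.296, 0.298]))
0.2665 355 [-0.0054 -0.0089  0.2624] [0.0133 0.0096 0.2664] [0.0044 0.0005 0.2646]
0.269 360 [-0.0054 -0.0089  0.2624] [0.0133 0.0096 0.2672] [0.0044 0.0005 0.2646]
0.272 360 [-0.0054 -0.0089  0.2624] [0.0133 0.0096 0.2672] [0.0044 0.0005 0.2646]
178 [ 1.880e-02 -1.000e-04  2.802e-01] [27 26 29]
181 [ 1.650e-02 -1.000e-04  2.778e-01] [19 18 20]
184 [ 1.440e-02 -1.000e-04  2.749e-01] [146 149 148]
187 [ 1.160e-02 -1.000e-04  2.752e-01] [132 135 133]
190 [ 1.150e-02 -1.000e-04  2.647e-01] [131 131 131]
193 [ 9.000e-03 -1.000e-04  2.639e-01] [131 132 129]
196 [ 5.70e-03 -1.00e-04  2.66e-01] [123 123 122]
199 [ 3.200e-03 -1.000e-04  2.651e-01] [120 121 120]
202 [ 8.000e-04 -1.000e-04  2.643e-01] [122 123 122]
205 [-2.200e-03 -1.000e-04  2.649e-01] [121 123 121]
208 [-5.300e-03 -1.000e-04  2.658e-01] [133 134 132]
211 [-1.210e-02 -1.000e-04  2.776e-01] [29 27 25]
214 [-1.470e-02 -1.000e-04  2.768e-01] [26 25 25]
```

Request:
{"op": "carry_out", "data": {"targets": [{"hand":0,"x":0.004,"y":0.0,"z":0.01,"ax":0,"ay":0,"az":-0.005},{"hand":0,"x":0.004,"y":0.0,"z":0.03,"ax":0,"ay":0,"az":-0.005},{"hand":0,"x":0.004,"y":0.0,"z":0.05,"ax":0,"ay":0,"az":-0.005},{"hand":0,"x":0.004,"y":0.0,"z":0.06,"ax":0,"ay":0,"az":-0.005},{"hand":0,"x":0.004,"y":0.0,"z":0.068,"ax":0,"ay":0,"az":-0.005},{"hand":0,"x":0.004,"y":0.0,"z":0.07,"ax":0,"ay":0,"az":-0.005},{"hand":0,"x":0.004,"y":0.0,"z":0.07,"ax":0,"ay":0,"az":-0.005},{"hand":0,"x":0.004,"y":0.0,"z":0.07,"ax":0,"ay":0,"az":-0.005}]}}

```text
t: 10.55
tool_pos: [0.5539, 0.1136, 0.4415]
orientation: [-0.194, 2.579, 0.053]
force: [-0.4, -0.1, 0.3]
opening: 0.0005
gripper_force: 0.0
```

```bash
python3 - <<'E'
from h import *
R,b=Rbtn();t,T,s=tool();print(t,s['force'],'axial',s['force']@b,s['wrist_torque'])
im,d,p=grab('side');cv2.imwrite('pics/s5.png',cv2.resize(im[110:270,220:420],None,fx=4,fy=3.75))
im,d,p=grab('wrist');P=cloud(d,p);Q=(P-t)@T
b=(Q[...,0]>-.02)&(Q[...,0]<.03)&(abs(Q[...,1])<.02)&(Q[...,2]>.19)&(Q[...,2]<.202);q=Q[b];print(len(q),q.min(0),q.max(0),np.median(q,0))
E
```

```text
[0.55393973 0.11362921 0.4415437 ] [-0.43221007 -0.09992438  0.31053869] axial 0.49662203886874473 [ 0.08100644  0.17804238 -0.01006117]
244 [ 0.00196515 -0.00965198  0.19336304] [0.01062586 0.00852611 0.19851631] [ 0.0066381  -0.00053425  0.19495739]
```

View pics/s5.png

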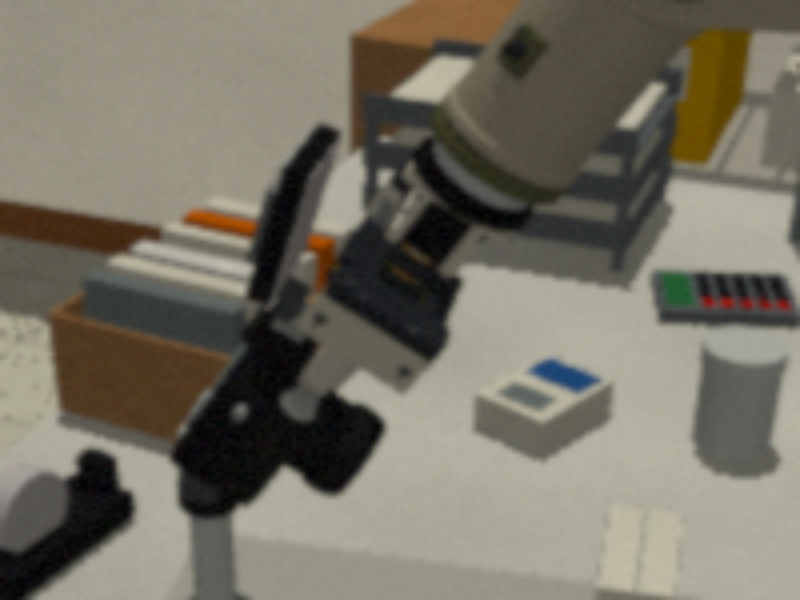

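The side view shows the closed fingers lined up along the button's axis just above it, clear of the lamp. Now a slow approach.

Request:
{"op": "carry_out", "data": {"targets": [{"hand":0,"x":0.001,"y":0.0,"z":0.004,"ax":0,"ay":0,"az":0},{"hand":0,"x":0.001,"y":0.0,"z":0.007,"ax":0,"ay":0,"az":0},{"hand":0,"x":0.001,"y":0.0,"z":0.008,"ax":0,"ay":0,"az":0},{"hand":0,"x":0.001,"y":0.0,"z":0.008,"ax":0,"ay":0,"az":0},{"hand":0,"x":0.001,"y":0.0,"z":0.008,"ax":0,"ay":0,"az":0}]}}

```text
t: 11.28
tool_pos: [0.5573, 0.1141, 0.4336]
orientation: [-0.194, 2.58, 0.053]
force: [-0.4, 0.5, -0.8]
opening: 0.0005
gripper_force: 0.0
```

Request:
{"op": "carry_out", "data": {"targets": [{"hand":0,"x":0,"y":0.0,"z":0.0005,"ax":0,"ay":0,"az":0},{"hand":0,"x":0,"y":0.0,"z":0.001,"ax":0,"ay":0,"az":0},{"hand":0,"x":0,"y":0.0,"z":0.001,"ax":0,"ay":0,"az":0}]}}

```text
t: 11.65
tool_pos: [0.5578, 0.1142, 0.4328]
orientation: [-0.194, 2.58, 0.053]
force: [-0.7, 0.1, 1.4]
opening: 0.0005
gripper_force: 0.6
```

Request:
{"op": "carry_out", "data": {"targets": [{"hand":0,"x":0,"y":0.0,"z":0.0005,"ax":0,"ay":0,"az":0},{"hand":0,"x":0,"y":0.0,"z":0.001,"ax":0,"ay":0,"az":0},{"hand":0,"x":0,"y":0.0,"z":0.001,"ax":0,"ay":0,"az":0}]}}

```text
t: 12.02
tool_pos: [0.5583, 0.1143, 0.4319]
orientation: [-0.194, 2.58, 0.053]
force: [-1.2, -0.4, 1.8]
opening: 0.0008
gripper_force: 1.0
```

Request:
{"op": "carry_out", "data": {"targets": [{"hand":0,"x":0,"y":0.0,"z":0.0005,"ax":0,"ay":0,"az":0},{"hand":0,"x":0,"y":0.0,"z":0.0007,"ax":0,"ay":0,"az":0},{"hand":0,"x":0,"y":0.0,"z":0.0007,"ax":0,"ay":0,"az":0}]}}

```text
t: 12.4
tool_pos: [0.5587, 0.1143, 0.4313]
orientation: [-0.194, 2.58, 0.053]
force: [-0.3, -0.4, 2.1]
opening: 0.0004
gripper_force: 1.2
```

Request:
{"op": "carry_out", "data": {"targets": [{"hand":0,"x":0,"y":0.0,"z":0.0003,"ax":0,"ay":0,"az":0},{"hand":0,"x":0,"y":0.0,"z":0.0005,"ax":0,"ay":0,"az":0},{"hand":0,"x":0,"y":0.0,"z":0.0005,"ax":0,"ay":0,"az":0}]}}

```text
t: 12.78
tool_pos: [0.559, 0.1143, 0.4309]
orientation: [-0.194, 2.58, 0.053]
force: [-1.5, 0.3, 3.4]
opening: 0.0006
gripper_force: 1.5
```

Request:
{"op": "carry_out", "data": {"targets": [{"hand":0,"x":0,"y":0.0,"z":0.0002,"ax":0,"ay":0,"az":0},{"hand":0,"x":0,"y":0.0,"z":0.0003,"ax":0,"ay":0,"az":0},{"hand":0,"x":0,"y":0.0,"z":0.0003,"ax":0,"ay":0,"az":0}]}}

```text
t: 13.15
tool_pos: [0.5591, 0.1144, 0.4308]
orientation: [-0.194, 2.58, 0.053]
force: [-3.4, -1.4, 5.4]
opening: 0.0005
gripper_force: 3.2
```

Firm stop reached (about 6.4 N). I'll hold here.

Request:
{"op": "carry_out", "data": {"targets": [{"hand":0,"x":0,"y":0,"z":0,"ax":0,"ay":0,"az":0},{"hand":0,"x":0,"y":0,"z":0,"ax":0,"ay":0,"az":0},{"hand":0,"x":0,"y":0,"z":0,"ax":0,"ay":0,"az":0},{"hand":0,"x":0,"y":0,"z":0,"ax":0,"ay":0,"az":0},{"hand":0,"x":0,"y":0,"z":0,"ax":0,"ay":0,"az":0},{"hand":0,"x":0,"y":0,"z":0,"ax":0,"ay":0,"az":0},{"hand":0,"x":0,"y":0,"z":0,"ax":0,"ay":0,"az":0},{"hand":0,"x":0,"y":0,"z":0,"ax":0,"ay":0,"az":0}]}}

```text
t: 14.15
tool_pos: [0.559, 0.1144, 0.4308]
orientation: [-0.194, 2.58, 0.053]
force: [-3.5, -0.3, 4.7]
opening: 0.0004
gripper_force: 3.2
```

Request:
{"op": "carry_out", "data": {"targets": [{"hand":0,"x":0,"y":0,"z":0,"ax":0,"ay":0,"az":0},{"hand":0,"x":0,"y":0,"z":0,"ax":0,"ay":0,"az":0},{"hand":0,"x":0,"y":0,"z":0,"ax":0,"ay":0,"az":0},{"hand":0,"x":0,"y":0,"z":0,"ax":0,"ay":0,"az":0}]}}

```text
t: 14.65
tool_pos: [0.5591, 0.1144, 0.4308]
orientation: [-0.194, 2.58, 0.053]
force: [-3.9, 0.0, 4.7]
opening: 0.0005
gripper_force: 3.2
```

Held 1.5 s at ~6 N. Now the second stage.

Request:
{"op": "carry_out", "data": {"targets": [{"hand":0,"x":0,"y":0,"z":0.0005,"ax":0,"ay":0,"az":0},{"hand":0,"x":0,"y":0,"z":0.001,"ax":0,"ay":0,"az":0},{"hand":0,"x":0,"y":0,"z":0.0015,"ax":0,"ay":0,"az":0},{"hand":0,"x":0,"y":0,"z":0.002,"ax":0,"ay":0,"az":0},{"hand":0,"x":0,"y":0,"z":0.002,"ax":0,"ay":0,"az":0}]}}

```text
t: 15.28
tool_pos: [0.56, 0.1145, 0.4294]
orientation: [-0.194, 2.58, 0.053]
force: [-8.3, -1.1, 8.5]
opening: 0.0007
gripper_force: 5.3
```

Request:
{"op": "carry_out", "data": {"targets": [{"hand":0,"x":0,"y":0,"z":0.0003,"ax":0,"ay":0,"az":0},{"hand":0,"x":0,"y":0,"z":0.0006,"ax":0,"ay":0,"az":0},{"hand":0,"x":0,"y":0,"z":0.0006,"ax":0,"ay":0,"az":0}]}}

```text
t: 15.65
tool_pos: [0.5603, 0.1146, 0.429]
orientation: [-0.194, 2.58, 0.053]
force: [-8.5, -1.1, 7.3]
opening: 0.0004
gripper_force: 5.7
```

Request:
{"op": "carry_out", "data": {"targets": [{"hand":0,"x":0,"y":0,"z":0.0003,"ax":0,"ay":0,"az":0},{"hand":0,"x":0,"y":0,"z":0.0005,"ax":0,"ay":0,"az":0},{"hand":0,"x":0,"y":0,"z":0.0005,"ax":0,"ay":0,"az":0}]}}

```text
t: 16.02
tool_pos: [0.5605, 0.1146, 0.4286]
orientation: [-0.194, 2.58, 0.053]
force: [-8.5, -1.7, 7.8]
opening: 0.0004
gripper_force: 5.9
```

Request:
{"op": "carry_out", "data": {"targets": [{"hand":0,"x":0,"y":0,"z":0.0002,"ax":0,"ay":0,"az":0},{"hand":0,"x":0,"y":0,"z":0.0004,"ax":0,"ay":0,"az":0},{"hand":0,"x":0,"y":0,"z":0.0004,"ax":0,"ay":0,"az":0}]}}

```text
t: 16.4
tool_pos: [0.5606, 0.1146, 0.4285]
orientation: [-0.194, 2.58, 0.053]
force: [-11.8, -1.8, 10.9]
opening: 0.0009
gripper_force: 7.7
```

Hard stop felt (force up to ~16 N). Now I release slowly.

Request:
{"op": "carry_out", "data": {"targets": [{"hand":0,"x":0,"y":0,"z":-0.001,"ax":0,"ay":0,"az":0},{"hand":0,"x":0,"y":0,"z":-0.003,"ax":0,"ay":0,"az":0},{"hand":0,"x":0,"y":0,"z":-0.006,"ax":0,"ay":0,"az":0},{"hand":0,"x":0,"y":0,"z":-0.015,"ax":0,"ay":0,"az":0},{"hand":0,"x":0,"y":0,"z":-0.04,"ax":0,"ay":0,"az":0},{"hand":0,"x":0,"y":0,"z":-0.08,"ax":0,"ay":0,"az":0},{"hand":0,"x":0,"y":0,"z":-0.08,"ax":0,"ay":0,"az":0},{"hand":0,"x":0,"y":0,"z":-0.08,"ax":0,"ay":0,"az":0}]}}

```text
t: 17.4
tool_pos: [0.5191, 0.1084, 0.495]
orientation: [-0.194, 2.581, 0.053]
force: [0.1, -0.1, -0.6]
opening: 0.0006
gripper_force: 0.0
```

```bash
python3 - <<'E'
from h import *
t,T,s=tool();im,d,p=grab('wrist');P=cloud(d,p);Q=(P-t)@T
b=(Q[...,0]>-.02)&(Q[...,0]<.03)&(abs(Q[...,1])<.02)&(Q[...,2]>.24)&(Q[...,2]<.30);q=Q[b]
top=q[q[:,2]<np.median(q[:,2])-.006] ;w=t+T@np.median(top,0);print('button',w, 'grip',np.median(q[:,2]),'top',np.median(top[:,2]))
z=np.load('w4.npz');P0=z['P']
def lcd(P):
    q=P[228:248,302:326].reshape(-1,3);c=q.mean(0);n=np.linalg.svd(q-c,full_matrices=False)[2][2];return c.round(4),(n*np.sign(n[2])).round(3)
im,d,p=grab('scene');P=cloud(d,p);print(lcd(np.load('scene0.npz')['P']),lcd(np.load('scene2.npz')['P']),lcd(P))
print(rect_at(P,.148,(.45,.0465),.004),s['t'])
im,d,p=grab('side');P=cloud(d,p);print(rect_at(P,.148,(.45,.0465),.004))
i0=np.load('side2.npz')['im'];print('lens diff side',np.abs(im[225:245,295:318].astype(int)-i0[225:245,295:318]).mean())
E
```

```text
button [0.65467413 0.12841383 0.27553809] grip 0.27175132456621975 top 0.2587332130875741
(array([0.7386, 0.072 , 0.2543]), array([-0.674, -0.417,  0.61 ])) (array([0.7365, 0.0705, 0.2511]), array([0.839, 0.136, 0.527])) (array([0.7365, 0.0705, 0.2509]), array([0.835, 0.127, 0.536]))
(((0.4517602026462555, 0.046030834317207336), (0.05507378280162811, 0.10017639398574829), 8.75864028930664), np.int64(357)) 17.4
(((0.4519442915916443, 0.04905729740858078), (0.0498226135969162, 0.10198245942592621), 8.717741966247559), np.int64(446))
lens diff side 3.232608695652174
```

```bash
python3 -c "
from plant import robot
print(robot.close_job())"
```

```text
the job is handed in; nothing more can be done
None
```

The job is handed in: the carton stands upright in the rectangle (about 2 mm off centre and square to the camera). The shutter was held at its halfway stop for 1.5 s, pressed to its hard stop and released. The camera's aim did not shift measurably, and the arm stayed clear of the other things on its path, though I did not re-measure their positions.

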